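Correct a lug-nut kit and shut its drawer

TASK

One of the four lug nuts in the open kit drawer is a short one by mistake: first take it out and put it into the pocket of the metal tray that already holds a short nut. Then pick the one long nut out of the blue bin, lay it flat and lengthwise in the compartment that came free, let go, and only then push the drawer fully home. Lift nothing else out of the drawer, bin or tray, and do not disturb the bottle and the tape measure.

Things in the scene. Friction and masses are not known exactly. Their poses are not given: they have to be found in the camera images.
- nut_odd: Plain steel hexagonal lug nut, prism 26 mm across flats, lying on a flat side; origin at its middle (13 mm above what it lies on), its x axis along its length, an 8 mm cone at the +x end. SHORT kind: 38 mm overall, about 0.10 kg. The wrong one in the kit drawer: it lies in one of the four compartments.
- nut_k1: Plain steel hexagonal lug nut, prism 26 mm across flats, lying on a flat side; origin at its middle (13 mm above what it lies on), its x axis along its length, an 8 mm cone at the +x end. LONG kind: 64 mm overall, about 0.16 kg. One of the three right nuts in the kit drawer.
- nut_k2: Plain steel hexagonal lug nut, prism 26 mm across flats, lying on a flat side; origin at its middle (13 mm above what it lies on), its x axis along its length, an 8 mm cone at the +x end. LONG kind: 64 mm overall, about 0.16 kg. One of the three right nuts in the kit drawer.
- nut_k3: Plain steel hexagonal lug nut, prism 26 mm across flats, lying on a flat side; origin at its middle (13 mm above what it lies on), its x axis along its length, an 8 mm cone at the +x end. LONG kind: 64 mm overall, about 0.16 kg. One of the three right nuts in the kit drawer.
- nut_spare: Plain steel hexagonal lug nut, prism 26 mm across flats, lying on a flat side; origin at its middle (13 mm above what it lies on), its x axis along its length, an 8 mm cone at the +x end. LONG kind: 64 mm overall, about 0.16 kg. The only long nut in the blue bin, among other parts, at any yaw.
- nut_s1: Plain steel hexagonal lug nut, prism 26 mm across flats, lying on a flat side; origin at its middle (13 mm above what it lies on), its x axis along its length, an 8 mm cone at the +x end. SHORT kind: 38 mm overall, about 0.10 kg. Loose in the blue bin.
- nut_s2: Plain steel hexagonal lug nut, prism 26 mm across flats, lying on a flat side; origin at its middle (13 mm above what it lies on), its x axis along its length, an 8 mm cone at the +x end. SHORT kind: 38 mm overall, about 0.10 kg. Loose in the blue bin.
- nut_s3: Plain steel hexagonal lug nut, prism 26 mm across flats, lying on a flat side; origin at its middle (13 mm above what it lies on), its x axis along its length, an 8 mm cone at the +x end. SHORT kind: 38 mm overall, about 0.10 kg. Loose in the blue bin.
- nut_s4: Plain steel hexagonal lug nut, prism 26 mm across flats, lying on a flat side; origin at its middle (13 mm above what it lies on), its x axis along its length, an 8 mm cone at the +x end. SHORT kind: 38 mm overall, about 0.10 kg. Loose in the blue bin.
- cap: Black plastic cap, a disc 42 mm across and 13 mm tall, loose in the blue bin; origin under its centre.
- bin: Fixed blue open bin, 250 (x) by 170 (y) by 42 mm tall, walls and floor 4 mm; origin at the centre of its underside, on the bench. It stands on the left or the right of the drawer unit.
- tray: Fixed aluminium tray, across the drawer unit from the bin: 210 (x) by 170 (y) by 34 mm tall, walls and floor 4 mm; a wall at its x = 0 makes two pockets, middles at x = +51 and -51 mm. One holds a short nut, the other a ring, each near y = -38 mm; the +y half of each pocket (about y = +38 mm) is free. Origin under its centre, on the bench.
- sample_nut: Plain steel hexagonal lug nut, prism 26 mm across flats, lying on a flat side; origin at its middle (13 mm above what it lies on), its x axis along its length, an 8 mm cone at the +x end. SHORT kind: 38 mm overall, about 0.10 kg. It lies in one pocket of the tray and marks the pocket for short nuts.
- sample_ring: Aluminium centring ring, 60 mm outside, 44 mm inside, 10 mm tall, lying flat in the other pocket of the tray; origin under its centre.
- cell0 (a point): Compartment 0 of the kit drawer (0 at +y, then every 60 mm towards -y): where the middle of a nut lying in it belongs, 13 mm above the drawer floor, 21 mm above the bench. x axis along the slide, +x is pushing in. Compartments are 100 mm long (x) and 56 mm wide (y) between ribs 6 mm tall; nuts lie lengthwise along x.
- cell1 (a point): Compartment 1 of the kit drawer (0 at +y, then every 60 mm towards -y): where the middle of a nut lying in it belongs, 13 mm above the drawer floor, 21 mm above the bench. x axis along the slide, +x is pushing in. Compartments are 100 mm long (x) and 56 mm wide (y) between ribs 6 mm tall; nuts lie lengthwise along x.
- cell2 (a point): Compartment 2 of the kit drawer (0 at +y, then every 60 mm towards -y): where the middle of a nut lying in it belongs, 13 mm above the drawer floor, 21 mm above the bench. x axis along the slide, +x is pushing in. Compartments are 100 mm long (x) and 56 mm wide (y) between ribs 6 mm tall; nuts lie lengthwise along x.
- cell3 (a point): Compartment 3 of the kit drawer (0 at +y, then every 60 mm towards -y): where the middle of a nut lying in it belongs, 13 mm above the drawer floor, 21 mm above the bench. x axis along the slide, +x is pushing in. Compartments are 100 mm long (x) and 56 mm wide (y) between ribs 6 mm tall; nuts lie lengthwise along x.
- drawer_front (a point): Middle of the outer (-x) face of the drawer front, 30 mm above the bench; moves with the drawer, x axis into the unit. Panel 290 mm wide, 10 thick, top 41 and foot 3 mm above the bench. The drawer starts open towards the robot and slides in +x into a fixed grey housing, 150 mm deep, 290 wide, 46 tall, whose front edge is 120 mm behind this face at the start.
- drawer (a joint): Slide of the kit drawer, m: 0 fully open (start), 0.11 fully home. Needs about 2.5 N plus 8 N per m/s; stays where it is left.
- bottle: Bystander: white plastic bottle, 52 mm across, 120 mm tall, upright beside the drawer housing at +y; origin under its centre.
- tape: Bystander: yellow tape measure, 62 by 58 by 36 mm, beside the drawer housing at -y; origin under its centre.
Not all that is in view belongs to the job. What is shaped like the nut_spare but purple or red is not meant.

How it is judged (in metres and radians):
On the way, in this order (a step that is already met when the one before it is completed fails the run):
1. the short nut from the drawer lies, released, in the tray pocket that holds the other short nut (((x of sample_nut in the frame of tray above 0 m and x of nut_odd in the frame of tray above 0.005 m) or (x of sample_nut in the frame of tray below 0 m and x of nut_odd in the frame of tray below -0.005 m)) and x of nut_odd in the frame of tray between -0.105 and 0.105 m and y of nut_odd in the frame of tray between -0.085 and 0.085 m and z of nut_odd in the frame of tray below 0.034 m and contact force between the fingers and nut_odd below 0.3 N and linear speed of nut_odd below 0.03 m/s), for 0.2 s.
2. the long nut from the bin lies, released, lengthwise in the freed compartment, so that each compartment has a long nut (horizontal distance between any of nut_spare, nut_k1, nut_k2, nut_k3 and cell0 below 0.03 m and horizontal distance between any of nut_spare, nut_k1, nut_k2, nut_k3 and cell1 below 0.03 m and horizontal distance between any of nut_spare, nut_k1, nut_k2, nut_k3 and cell2 below 0.03 m and horizontal distance between any of nut_spare, nut_k1, nut_k2, nut_k3 and cell3 below 0.03 m and height (world z) of each of nut_spare, nut_k1, nut_k2, nut_k3 below 0.026 m and angle between the x axis of each of nut_spare, nut_k1, nut_k2, nut_k3 and the x axis of drawer_front, either way round below 0.35 rad and ((x of sample_nut in the frame of tray above 0 m and x of nut_odd in the frame of tray above 0.005 m) or (x of sample_nut in the frame of tray below 0 m and x of nut_odd in the frame of tray below -0.005 m)) and x of nut_odd in the frame of tray between -0.105 and 0.105 m and y of nut_odd in the frame of tray between -0.085 and 0.085 m and z of nut_odd in the frame of tray below 0.034 m and contact force between the fingers and nut_spare below 0.3 N and linear speed of nut_spare below 0.03 m/s), for 0.2 s.
3. the drawer is pushed fully home (value of joint drawer above 0.105 m), for 0.2 s.
At the end, for the whole second after the job is handed in: The short nut is in the tray pocket with the other short nut, below the rim; each compartment has a long nut flat on its floor, middle within 30 mm of its point, within 0.35 rad of lengthwise; the drawer is home (over 0.105 m); nuts at rest (((x of sample_nut in the frame of tray above 0 m and x of nut_odd in the frame of tray above 0.005 m) or (x of sample_nut in the frame of tray below 0 m and x of nut_odd in the frame of tray below -0.005 m)) and x of nut_odd in the frame of tray between -0.105 and 0.105 m and y of nut_odd in the frame of tray between -0.085 and 0.085 m and z of nut_odd in the frame of tray below 0.034 m and horizontal distance between any of nut_spare, nut_k1, nut_k2, nut_k3 and cell0 below 0.03 m and horizontal distance between any of nut_spare, nut_k1, nut_k2, nut_k3 and cell1 below 0.03 m and horizontal distance between any of nut_spare, nut_k1, nut_k2, nut_k3 and cell2 below 0.03 m and horizontal distance between any of nut_spare, nut_k1, nut_k2, nut_k3 and cell3 below 0.03 m and height (world z) of each of nut_spare, nut_k1, nut_k2, nut_k3 below 0.026 m and angle between the x axis of each of nut_spare, nut_k1, nut_k2, nut_k3 and the x axis of drawer_front, either way round below 0.35 rad and value of joint drawer above 0.105 m and linear speed of each of nut_spare, nut_k1, nut_k2, nut_k3, nut_odd below 0.03 m/s); the robot touches nothing.
It fails at once if the bottle or the tape measure is shifted by more than 30 mm (distance of any of bottle, tape from where it was at the start of the episode above 0.03 m).
It fails at once if a right nut is lifted out of the kit drawer (its middle over 60 mm above the bench) (height (world z) of any of nut_k1, nut_k2, nut_k3 above 0.06 m).
It fails at once if a part other than the long nut is lifted out of the bin, or the nut or ring already in the tray is lifted out (over 60 mm above the bench) (height (world z) of any of nut_s1, nut_s2, nut_s3, nut_s4, cap, sample_nut, sample_ring above 0.06 m).
It also fails if it takes over 67 s, if anything falls off the work surface, if the arm or the gripper's body presses on something with over 40 N, if the wrist force passes 120 N, or if a joint passes its speed limit or range.

ROBOT

A 6-joint arm with a two-finger parallel gripper is mounted at the origin on the work surface. World frame = base frame: x ahead of the robot, y to its left, z up, the work surface at z = 0. Lengths are in mm, angles in rad, forces in N, time in s.
With the tool pointing down it reaches from about 350 to 975 mm from the base axis. Payload 7.1 kg.
Tool frame: the origin (TCP) lies midway between the tips of the shut fingers; the grasp point (between the pads) lies 19 mm behind it; z points along the fingers, y is the line along which they close (so a half turn about z gives the same grasp; the last joint's range is limited). The gripper opens to 88 mm and grips with 3 to 60 N. Pads are 20 mm wide; open, the fingers measure 115 mm over their backs; the gripper's body (75 mm by 178 mm) begins 61 mm behind the grasp point.
Start: joints at [-1.233, 0.423, 1.63, -0, 1.089, -0.019], TCP at [218.315, -585.614, 222.675] pointing down, gripper open.
Joint ranges: [-3, 3], [-0.9, 2.11], [0.09, 2.58], [-1.31, 4.45], [0.11, 2.69], [-2.54, 2.54]. Speed limits (rad/s): [2.39, 2.39, 3.01, 3.14, 3.14, 3.14].

INTERFACE

Orientations are given as a rotation vector (axis times angle).
In Python, from rig import sensors, optics, sign_off gives the robot as it stands.
- The arm moves only by the tool carry_out, never from a script. Its argument "deltas" is a list of rows, each an object with "grip": the opening, from -1 (shut) to 1 (fully open); "travel": the shift along the tool's x, y, z in cm, a list of three; "rot": the turn, a rotation vector about the tool's x, y, z in degrees, a list of three. A call has 1 to 12 rows; each row shifts and turns the commanded pose from where the row before left it, along the tool's axes as they then stand; what a row does not reach is not made up. A row lasts 1/10 s, in which the tool goes at most 50 mm and 8.59 degrees, less where a joint would pass 70% of its speed; a pose out of reach is approached as far as the arm can. A call is refused whole if a number of a shift passes 5 or a number of a turn 8.59, either way. A call with a gripper value outside its range is refused whole. The fingers move at their own pace and stop on an object; "grip_force" is the grip in N (left out, the last holds). Time passes only in rows, so rows that do not move let the fingers close. It gives the time, the measured TCP pose, the force, the opening and the grip force at its end, in the units of the state.
- sensors.get_obs(): the state, without advancing time (a new reading comes with each control period).
- optics.camera(name): name is "side" or "top" or "wrist"; returns a dict with "frame" (480x640x3 uint8, red, green, blue), "fx", "fy", "cx", "cy" (pixels), "eye" and "orientation" of the camera in the world; the wrist camera has in their place "T_tool_cam" (4x4, takes a point from camera to tool coordinates, whose origin is the TCP and whose axes are the flange's). Camera axes: x right, y down, z forward; pixel columns grow to the right and rows downward; lengths in mm; the calibration is good to about 2 mm. A picture is of the moment at which its call begins: read the wrist's pose just before it. There is no depth.
- sign_off(): hands the job in; it is judged then, once.
The state is a dict: "clock": time; "joints": joint angles; "joint_velocities": joint speeds; "effort": joint torques, N m; "position": TCP position; "orientation": TCP orientation; "ft_force": force on the tool from outside, world axes, zero at the start; "moment": the same for the moment, N m; "grip_width": finger opening in mm; "gripper_force": force on a finger pad.
Only numpy, scipy, OpenCV 4.12 (cv2) and the standard library are available. Lean on these libraries where they do the work, as an engineer would, in place of code of your own. Each camera call takes 0.05 s, during which the arm holds its last target. There are 200 camera calls.

## Working session

There is one attempt and no reset: what is moved stays moved. The work goes in short steps, Python scripts to look and compute and a tool call to move; the robot and the scene stay as the last step left them, time stands still between calls to the robot, and variables do not carry over. Pictures are saved under pics/ and viewed, at most 10 in all, crops included, and the job is handed in when it is done.

Besides the shell and the picture viewer there is one more tool, called after "Call:" as name(argument=value, ...), one argument or row to a line, values as JSON. carry_out: Moves the arm, as the interface text tells. Its arguments: {"type":"object","properties":{"deltas":{"type":"array"},"grip_force":{"type":"number"}},"required":["deltas"]}

```bash
mkdir -p pics; cat > h.py <<'E'
import numpy as np, cv2
from scipy.spatial.transform import Rotation as R
from rig import sensors, optics, sign_off
def snap(name,fn=None):
    o=sensors.get_obs(); c=optics.camera(name)
    if fn: cv2.imwrite('pics/'+fn,c['frame'][:,:,::-1])
    if 'T_tool_cam' in c:
        T=np.eye(4);T[:3,:3]=R.from_rotvec(o['orientation']).as_matrix();T[:3,3]=o['position']
        M=T@np.array(c['T_tool_cam'])
    else:
        M=np.eye(4);q=np.array(c['orientation'],float)
        M[:3,:3]=q if q.shape==(3,3) else (R.from_rotvec(q) if q.size==3 else R.from_quat(q)).as_matrix();M[:3,3]=c['eye']
    c['M']=M
    return c
def ray(c,px,z):
    px=np.atleast_2d(np.array(px,float))
    d=np.c_[(px[:,0]-c['cx'])/c['fx'],(px[:,1]-c['cy'])/c['fy'],np.ones(len(px))]@c['M'][:3,:3].T
    e=c['M'][:3,3]
    return e+d*((z-e[2])/d[:,2])[:,None]
E
python3 - <<'E'
from h import *
o=sensors.get_obs();print(o)
for n in ('top','side'):
    c=snap(n,n+'1.png');print(n,c['fx'],c['cx'],c['eye'],c['orientation'])
E
```

```text
{'clock': 0.0, 'joints': array([-1.23300903e+00,  4.23827001e-01,  1.63070974e+00,  3.44737158e-06,
        1.08856313e+00, -1.89820500e-02]), 'joint_velocities': array([-9.65859559e-04, -8.61760078e-05,  3.86504241e-04,  1.01510773e-03,
        8.82128029e-04,  1.68057723e-03]), 'effort': array([ 1.75413163e-03, -5.44608164e+01, -2.73666143e+01,  6.43203151e-02,
        2.26837612e-02, -1.17263439e-04]), 'position': array([ 218.13079162, -585.10317866,  221.90257224]), 'orientation': array([-3.09027606e+00, -5.57177934e-01,  3.70882592e-04]), 'ft_force': array([-0.05849351,  0.41812908, -0.41394093]), 'moment': array([-0.02597184,  0.03789536, -0.00876448]), 'gripper_force': 0.0, 'grip_width': 87.92744439876864}
top 517.5438681663211 313.87033899038136 [ 338.46643807   49.99023956 1221.46658966] [-2.1108093   2.11911893 -0.19042271]
side 556.1234707809699 312.5534347857436 [115.04017955 990.32741783 876.03368924] [-0.59465333  2.58089738 -1.26052436]
```

View pics/top1.png

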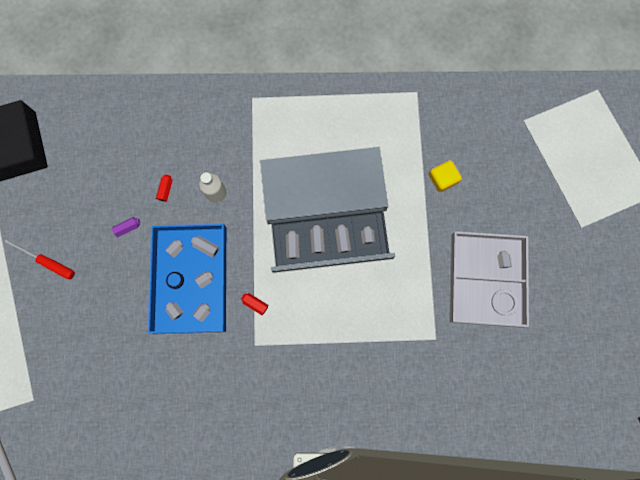

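View pics/side1.png

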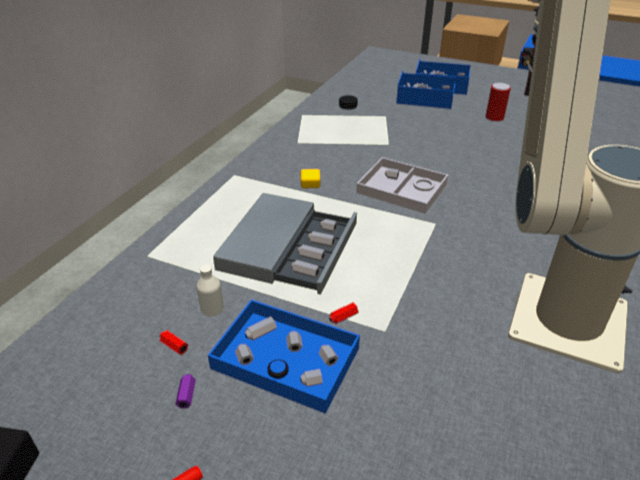

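The top view shows the short nut in the rightmost compartment (368,235), which is cell 3. The sample nut is at (504,260), so its pocket is the far one. The long nut is in the far right corner of the bin at (204,246). The side view agrees.

```bash
python3 - <<'E'
from h import *
c=snap('top');f=c['frame'];hsv=cv2.cvtColor(f,cv2.COLOR_RGB2HSV);g=hsv[...,2]
print(hsv[235,368],hsv[225,355],hsv[246,204],hsv[260,504],hsv[255,475])
def rep(n,roi,m,z):
    x0,y0,x1,y1=roi;q=np.zeros(g.shape,np.uint8);q[y0:y1,x0:x1]=m[y0:y1,x0:x1]
    for k in cv2.findContours(q,cv2.RETR_EXTERNAL,cv2.CHAIN_APPROX_NONE)[0]:
        if cv2.contourArea(k)<40: continue
        w=ray(c,k[:,0,:],z)[:,:2].astype(np.float32)
        r=cv2.minAreaRect(w);print(n,np.round(r[0],1),np.round(r[1],1),round(r[2],1),np.round(cv2.boxPoints(r)).tolist() if max(r[1])>100 else '')
u=lambda b:b.astype(np.uint8)*255
rep('drawer',(275,215,384,258),u((g>105)),30)
rep('bin',(155,228,222,330),u((hsv[...,1]<110)&(g>90)),26)
rep('binwhole',(140,215,235,340),u((hsv[...,1]>120)&(hsv[...,0]>95)&(hsv[...,0]<125)),42)
rep('tray',(440,225,540,335),u((hsv[...,2]>140)),34)
rep('traydark',(458,238,522,275),u(g<150),26)
# corner pixels read by eye
for nm,p,z in (('front',[(273,269),(393,256)],41),('frontmid',[(333,262)],41),('odd',[(368,235)],34),('spare',[(204,246)],30),('bot',[(206,180)],120),('tray',[(453,234),(527,236),(528,326),(452,322)],34),('housing',[(267,222),(387,208)],46)):
    print(nm,ray(c,p,z).round().tolist())
E
```

```text
[111  21 172] [106  43 101] [111  21 173] [111  23 176] [120  15 193]
drawer [545.9 -57.6] [ 9.4 80. ] 6.5 
drawer [578.6 115.8] [65.9 31.4] 3.3 
drawer [599.5 -61.7] [30.6 41.2] 88.9 
drawer [591.2  57.6] [64.5 31.7] 3.1 
drawer [592.6  -2.2] [66.  31.4] 7.3 
drawer [643. 114.] [85.6  9.8] 89.7 
bin [420.6 323.5] [29.4 39.1] 52.5 
bin [425.4 390.7] [39.4 29.7] 38.7 
bin [497.4 320.7] [29.2 40.2] 34.4 
bin [571.6 393.7] [27.8 39.4] 46.7 
bin [576.1 324.6] [67.8 29.7] 60.9 
binwhole [498.3 356.4] [251.3 177.1] 1.1 [[371.0, 443.0], [374.0, 265.0], [626.0, 270.0], [622.0, 447.0]]
tray [ 550.4 -242.9] [16.2 58. ] 83.9 
tray [ 500.2 -342.9] [211.3 230.3] 82.6 [[372.0, -433.0], [601.0, -463.0], [628.0, -253.0], [400.0, -223.0]]
traydark [ 540.1 -378.2] [39.  27.6] 5.3 
front [[517.0, 159.0, 41.0], [546.0, -118.0, 41.0]]
frontmid [[533.0, 20.0, 41.0]]
odd [[597.0, -62.0, 34.0]]
spare [[574.0, 323.0, 30.0]]
bot [[706.0, 304.0, 120.0]]
tray [[599.0, -261.0, 34.0], [593.0, -433.0, 34.0], [385.0, -419.0, 34.0], [395.0, -248.0, 34.0]]
housing [[627.0, 174.0, 46.0], [659.0, -107.0, 46.0]]
```

Call:
carry_out(
  deltas=[
    {"grip": 1, "travel": [0, 0, -1], "rot": [0, 0, 0]},
  ],
  grip_force=25,
)

```text
clock: 0.25
position: [217.9, -584.5, 231.3]
orientation: [-3.088, -0.557, 0.001]
ft_force: [-0.8, 0.4, 1.0]
grip_width: 87.9
gripper_force: 0.0
```

Call:
carry_out(
  deltas=[
    {"grip": 1, "travel": [3.9, -2.5, 0.3], "rot": [0, 0, 0]},
    {"grip": 1, "travel": [3.9, -2.5, 0.3], "rot": [0, 0, 0]},
    {"grip": 0.5, "travel": [3.9, -2.5, 0.3], "rot": [0, 0, 0]},
    {"grip": 0, "travel": [3.9, -2.5, 0.3], "rot": [0, 0, 0]},
    {"grip": 0, "travel": [3.9, -2.5, 0.3], "rot": [0, 0, 0]},
    {"grip": 0, "travel": [3.9, -2.5, 0.3], "rot": [0, 0, 0]},
    {"grip": 0, "travel": [3.9, -2.5, 0.3], "rot": [0, 0, 0]},
    {"grip": 0, "travel": [3.9, -2.5, 0.3], "rot": [0, 0, 0]},
    {"grip": 0, "travel": [3.9, -2.5, 0.3], "rot": [0, 0, 0]},
    {"grip": 0, "travel": [3.9, -2.5, 0.3], "rot": [0, 0, 0]},
    {"grip": -0.1, "travel": [3.9, -2.5, 0.3], "rot": [0, 0, 0]},
    {"grip": -0.1, "travel": [0, 0, 0], "rot": [0, 0, 0]},
  ],
)

```text
clock: 1.45
position: [527.1, -174.4, 200.2]
orientation: [-3.09, -0.565, -0.003]
ft_force: [-0.2, 0.5, -0.1]
grip_width: 39.6
gripper_force: 0.0
```

```bash
cat >> h.py <<'E'
def go(x,y,z,yaw):
    """tool-frame shift (cm) and tool-z turn (deg) to reach a tool-down pose, tool x axis at yaw deg (mod 180)"""
    o=sensors.get_obs();m=R.from_rotvec(o['orientation']).as_matrix()
    d=m.T@(np.array([x,y,z])-o['position'])/10
    cur=np.degrees(np.arctan2(m[1,0],m[0,0]))
    t=-((yaw-cur+90)%180-90)
    tilt=R.from_matrix(m.T@R.from_euler('z',yaw,degrees=True).as_matrix()@np.diag([1,-1,-1])).as_rotvec(degrees=True)
    print('pos',o['position'].round(1),'yaw',cur.round(1),'shift cm',d.round(2),'turn',t.round(1),'full',tilt.round(1),'w',round(o['grip_width'],1),'t',round(o['clock'],1),'j6',o['joints'][5].round(2))
E
python3 -c "
from h import *
go(600,-62,170,6)"
```

```text
pos [ 527.1 -174.4  200.2] yaw 20.7 shift cm [10.79 -7.93  3.03] turn 14.7 full [-0.  -0.1 14.7] w 39.6 t 1.4 j6 0.87
```

Call:
carry_out(
  deltas=[
    {"grip": -0.1, "travel": [3.6, -2.6, 1], "rot": [0, 0, 0]},
    {"grip": -0.1, "travel": [3.6, -2.6, 1], "rot": [0, 0, 0]},
    {"grip": -0.1, "travel": [3.6, -2.7, 1], "rot": [0, 0, 0]},
    {"grip": -0.1, "travel": [0, 0, 0], "rot": [0, 0, 7.4]},
    {"grip": -0.1, "travel": [0, 0, 0], "rot": [0, 0, 7.4]},
    {"grip": -0.1, "travel": [0, 0, 0], "rot": [0, 0, 0]},
    {"grip": -0.1, "travel": [0, 0, 0], "rot": [0, 0, 0]},
  ],
)

```text
clock: 2.15
position: [597.7, -67.0, 170.1]
orientation: [3.137, 0.159, 0.0]
ft_force: [0.5, 0.2, 0.3]
grip_width: 39.8
gripper_force: 0.0
```

```bash
python3 -c "
from h import *
go(600,-62,16,6)
c=snap('wrist','w1.png')
f=c['frame'];hsv=cv2.cvtColor(f,cv2.COLOR_RGB2HSV)
m=((hsv[...,2]>130)&(hsv[...,1]<60)).astype(np.uint8)*255
for k in cv2.findContours(m,cv2.RETR_EXTERNAL,cv2.CHAIN_APPROX_NONE)[0]:
    if 400<cv2.contourArea(k)<40000:
        r=cv2.minAreaRect(ray(c,k[:,0],30)[:,:2].astype(np.float32));print(k.mean(0).round(),[np.round(v,1) for v in r])
"
```

```text
pos [597.7 -67.  170.1] yaw 5.8 shift cm [ 0.27 -0.48 15.41] turn -0.2 full [ 0.  -0.  -0.2] w 39.8 t 2.1 j6 1.34
[[614. 446.]] [array([ 419.9, -339.7]), array([15. , 31.4]), np.float64(5.8)]
[[322. 449.]] [array([392.4, -89.3]), array([ 26.7, 135. ]), np.float64(3.1)]
[[320. 344.]] [array([495.2, -76.9]), array([94. , 98.6]), np.float64(5.8)]
[[602. 330.]] [array([ 534.8, -289. ]), array([142. ,  69.2]), np.float64(18.3)]
[[317. 215.]] [array([599.6, -64.9]), array([38.9, 15.3]), np.float64(5.3)]
[[ 68. 219.]] [array([576.9, 115.4]), array([64.9, 16.5]), np.float64(0.5)]
[[234. 218.]] [array([591.3,  -4.7]), array([64.7, 15.8]), np.float64(7.0)]
[[150. 211.]] [array([590. ,  56.1]), array([64.8, 16. ]), np.float64(3.1)]
[[ 78. 300.]] [array([507.6,  80. ]), array([182.2, 190.4]), np.float64(83.3)]
[[204.  98.]] [array([673.2,  18.2]), array([32.6, 19.3]), np.float64(56.4)]
[[111. 108.]] [array([668.4,  83.9]), array([ 52.5, 144.7]), np.float64(6.3)]
```

View pics/w1.png

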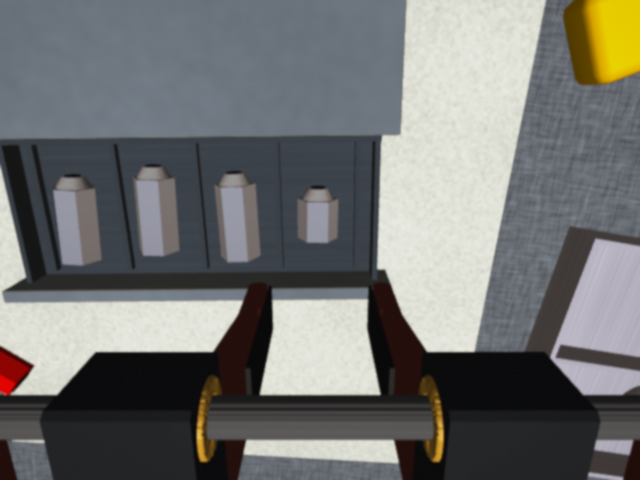

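The wrist view shows the short nut at (317,215). Its compartment has low ribs at x = 280 and 357, and the wall lies farther out, so the fingers fit. The neighbour at (237,217) is clear as well.

Call:
carry_out(
  deltas=[
    {"grip": 0.05, "travel": [0.0, -0.35, 4], "rot": [0, 0, 0]},
    {"grip": 0.05, "travel": [0, 0, 4], "rot": [0, 0, 0]},
    {"grip": 0.05, "travel": [0, 0, 3], "rot": [0, 0, 0]},
    {"grip": 0.05, "travel": [0, 0, 2.5], "rot": [0, 0, 0]},
    {"grip": 0.05, "travel": [0, 0, 1.5], "rot": [0, 0, 0]},
    {"grip": 0.05, "travel": [0, 0, 0.3], "rot": [0, 0, 0]},
    {"grip": 0.05, "travel": [0, 0, 0], "rot": [0, 0, 0]},
    {"grip": -0.6, "travel": [0, 0, 0], "rot": [0, 0, 0]},
    {"grip": -0.6, "travel": [0, 0, 0], "rot": [0, 0, 0]},
    {"grip": -0.6, "travel": [0, 0, 0], "rot": [0, 0, 0]},
    {"grip": -0.6, "travel": [0, 0, 0], "rot": [0, 0, 0]},
    {"grip": -0.6, "travel": [0, 0, 0], "rot": [0, 0, 0]},
  ],
)

```text
clock: 3.4
position: [598.5, -63.1, 18.0]
orientation: [3.137, 0.155, 0.003]
ft_force: [-0.2, -1.1, 7.8]
grip_width: 28.9
gripper_force: 25.0
```

Call:
carry_out(
  deltas=[
    {"grip": -0.6, "travel": [0, 0, -1], "rot": [0, 0, 0]},
    {"grip": -0.6, "travel": [0, 0, -2], "rot": [0, 0, 0]},
    {"grip": -0.6, "travel": [0, 0, -3], "rot": [0, 0, 0]},
    {"grip": -0.6, "travel": [0, 0, -3], "rot": [0, 0, 0]},
    {"grip": -0.6, "travel": [0, 0, -2], "rot": [0, 0, 0]},
    {"grip": -0.6, "travel": [0, 0, 0], "rot": [0, 0, 0]},
  ],
)

```text
clock: 4.0
position: [599.4, -63.0, 130.0]
orientation: [3.137, 0.155, 0.009]
ft_force: [-0.1, -0.2, -1.4]
grip_width: 28.9
gripper_force: 25.0
```

```bash
python3 -c "
from h import *
go(546,-304,120,-3)
print(sensors.get_obs()['gripper_force'])
c=snap('wrist','w2.png')"
```

```text
pos [599.4 -63.  130. ] yaw 5.6 shift cm [-7.69 23.46  0.99] turn 8.6 full [ 0.  -0.3  8.6] w 28.9 t 4.0 j6 1.35
24.998696856200695
```

View pics/w2.png

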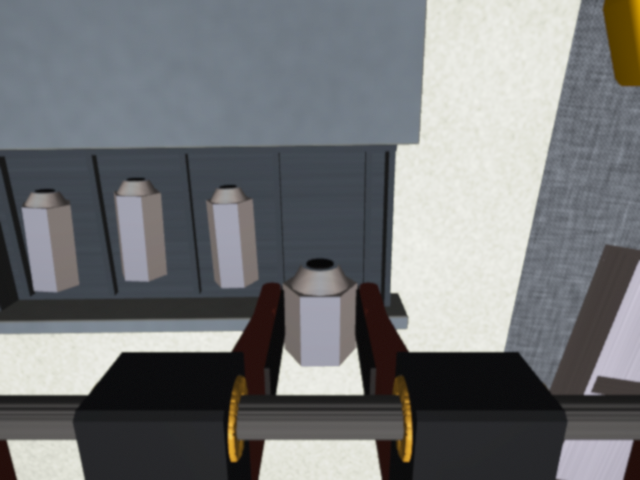

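The nut is gripped straight at (320,320), and the neighbours have not moved.

Call:
carry_out(
  deltas=[
    {"grip": -0.6, "travel": [-1.3, 4.0, 0], "rot": [0, 0, 0]},
    {"grip": -0.6, "travel": [-1.3, 4.0, 0], "rot": [0, 0, 0]},
    {"grip": -0.6, "travel": [-1.3, 4.0, 0], "rot": [0, 0, 0]},
    {"grip": -0.6, "travel": [-1.3, 4.0, 0], "rot": [0, 0, 0]},
    {"grip": -0.6, "travel": [-1.3, 4.0, 0], "rot": [0, 0, 0]},
    {"grip": -0.6, "travel": [-1.2, 3.6, 0], "rot": [0, 0, 0]},
    {"grip": -0.6, "travel": [0, 0, 0], "rot": [0, 0.3, 8.5]},
    {"grip": -0.6, "travel": [0, 0, 3], "rot": [0, 0, 0]},
    {"grip": -0.6, "travel": [0, 0, 0], "rot": [0, 0, 0]},
    {"grip": -0.6, "travel": [0, 0, 0], "rot": [0, 0, 0]},
  ],
)

```text
clock: 5.05
position: [543.0, -304.4, 95.1]
orientation: [-3.138, 0.077, -0.003]
ft_force: [0.3, 0.5, -1.7]
grip_width: 28.6
gripper_force: 25.0
```

```bash
python3 -c "
from h import *
go(546,-305,15,-3)"
```

```text
pos [ 543.  -304.4   95.1] yaw -2.8 shift cm [0.29 0.06 8.01] turn 0.2 full [-0.1 -0.1  0.2] w 28.6 t 5.0 j6 1.09
```

Call:
carry_out(
  deltas=[
    {"grip": -0.6, "travel": [0.3, 0.1, 3], "rot": [0, 0, 0]},
    {"grip": -0.6, "travel": [0, 0, 3], "rot": [0, 0, 0]},
    {"grip": -0.6, "travel": [0, 0, 1.2], "rot": [0, 0, 0]},
    {"grip": -0.6, "travel": [0, 0, 0.6], "rot": [0, 0, 0]},
    {"grip": -0.6, "travel": [0, 0, 0.2], "rot": [0, 0, 0]},
    {"grip": -0.6, "travel": [0, 0, 0], "rot": [0, 0, 0]},
    {"grip": -0.6, "travel": [0, 0, 0], "rot": [0, 0, 0]},
    {"grip": -0.2, "travel": [0, 0, 0], "rot": [0, 0, 0]},
    {"grip": 0.0, "travel": [0, 0, 0], "rot": [0, 0, 0]},
    {"grip": 0.1, "travel": [0, 0, 0], "rot": [0, 0, 0]},
    {"grip": 0.1, "travel": [0, 0, 0], "rot": [0, 0, 0]},
    {"grip": 0.1, "travel": [0, 0, 0], "rot": [0, 0, 0]},
  ],
)

```text
clock: 6.25
position: [547.6, -306.5, 16.8]
orientation: [-3.14, 0.078, -0.008]
ft_force: [-0.3, -0.5, 0.0]
grip_width: 48.3
gripper_force: 0.0
```

Call:
carry_out(
  deltas=[
    {"grip": 0.1, "travel": [0, 0, -3], "rot": [0, 0, 0]},
    {"grip": 0.1, "travel": [0, 0, -5], "rot": [0, 0, 0]},
    {"grip": 0.1, "travel": [0, 0, -5], "rot": [0, 0, 0]},
    {"grip": 0.1, "travel": [0, 0, -5], "rot": [0, 0, 0]},
    {"grip": 0.1, "travel": [0, 0, 0], "rot": [0, 0, 0]},
    {"grip": 0.1, "travel": [0, 0, 0], "rot": [0, 0, 0]},
  ],
)

```text
clock: 6.85
position: [547.2, -306.8, 198.1]
orientation: [3.139, -0.078, 0.012]
ft_force: [-0.4, -0.3, -1.2]
grip_width: 48.4
gripper_force: 0.0
```

```bash
python3 -c "
from h import *
go(576,324,190,0)
c=snap('wrist','w3.png')
c=snap('top','t3.png')
im=np.vstack([cv2.imread('pics/w3.png'),])
a=cv2.imread('pics/w3.png');b=cv2.imread('pics/t3.png')
cv2.imwrite('pics/m3.png',np.hstack([cv2.resize(a,(400,300)),cv2.resize(b,(400,300))]))"
```

```text
pos [ 547.2 -306.8  198.1] yaw -2.9 shift cm [ -0.27 -63.14   0.75] turn -2.9 full [ 0.1 -0.4 -2.9] w 48.4 t 6.8 j6 1.09
```

View pics/m3.png

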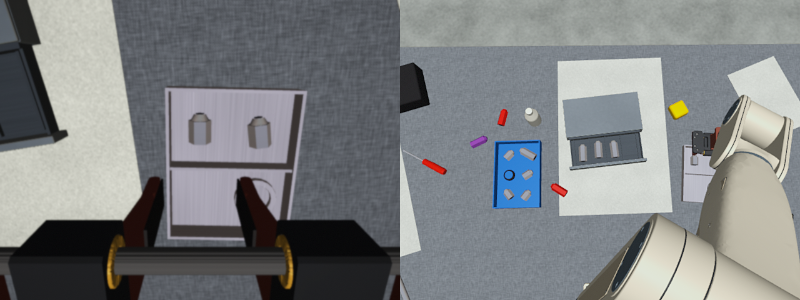

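Left half: both short nuts lie in the far pocket, at (200,128) and (259,130). Right half: the three long nuts and the bin look the same as before. Next is the bin.

Call:
carry_out(
  deltas=[
    {"grip": 0.1, "travel": [0, -5, 0], "rot": [0, 0, 0]},
    {"grip": 0.1, "travel": [0, -5, 0], "rot": [0, 0, 0]},
    {"grip": 0.1, "travel": [0, -5, 0], "rot": [0, 0, 0]},
    {"grip": 0.1, "travel": [0, -5, 0], "rot": [0, 0, 0]},
    {"grip": 0.1, "travel": [0, -5, 0], "rot": [0, 0, 0]},
    {"grip": 0.1, "travel": [0, -5, 0], "rot": [0, 0, 0]},
    {"grip": 0.1, "travel": [0, -5, 0], "rot": [0, 0, 0]},
    {"grip": 0.1, "travel": [0, -5, 0], "rot": [0, 0, 0]},
    {"grip": 0.1, "travel": [0, -5, 0], "rot": [0, 0, 0]},
    {"grip": 0.1, "travel": [0, -5, 0], "rot": [0, 0, 0]},
    {"grip": 0.1, "travel": [0, -5, 0], "rot": [0, 0, 0]},
    {"grip": 0.1, "travel": [0, -5, 0], "rot": [0, 0, 0]},
  ],
)

```text
clock: 8.15
position: [575.1, 294.4, 194.3]
orientation: [3.139, -0.078, 0.002]
ft_force: [0.5, -0.1, 0.4]
grip_width: 48.5
gripper_force: 0.0
```

Call:
carry_out(
  deltas=[
    {"grip": 0.1, "travel": [0, -2, 0], "rot": [0, 0, 0]},
    {"grip": 0.1, "travel": [0, 0, 0], "rot": [0, 0, 0]},
    {"grip": 0.1, "travel": [0, 0, 0], "rot": [0, 0, 0]},
  ],
)

```text
clock: 8.45
position: [576.6, 311.8, 195.1]
orientation: [3.139, -0.077, 0.004]
ft_force: [0.2, -0.5, -0.4]
grip_width: 48.1
gripper_force: 0.0
```

```bash
python3 -c "
from h import *
go(577,326,170,61)
c=snap('wrist','w4.png');print('cam',c['M'][:3,3].round())
hsv=cv2.cvtColor(c['frame'],cv2.COLOR_RGB2HSV)
m=((hsv[...,2]>100)&(hsv[...,1]<70)).astype(np.uint8)*255
for k in cv2.findContours(m,cv2.RETR_EXTERNAL,cv2.CHAIN_APPROX_NONE)[0]:
    if 400<cv2.contourArea(k)<15000:
        r=cv2.minAreaRect(ray(c,k[:,0],24)[:,:2].astype(np.float32));print(k.mean(0).round(),[np.round(v,1) for v in r])
"
```

```text
pos [576.6 311.8 195.1] yaw -2.8 shift cm [-0.04 -1.43  2.51] turn -63.8 full [  0.2  -0.1 -63.8] w 48.1 t 8.4 j6 2.1
cam [658. 309. 356.]
[[319. 445.]] [array([338.8, 323.6]), array([257.5,  67.7]), np.float64(87.1)]
[[314. 376.]] [array([422.1, 325.4]), array([27.8, 42.8]), np.float64(53.5)]
[[313. 298.]] [array([500.1, 321.4]), array([27.7, 39.8]), np.float64(33.6)]
[[219. 220.]] [array([571.8, 393.4]), array([28. , 39.9]), np.float64(48.5)]
[[307. 209.]] [array([577.8, 322.5]), array([64.1, 27.9]), np.float64(60.2)]
[[569. 199.]] [array([575. , 115.5]), array([68.4, 31.2]), np.float64(2.3)]
[[633. 183.]] [array([584.8,  68.1]), array([58.8, 12.5]), np.float64(9.6)]
```

View pics/w4.png

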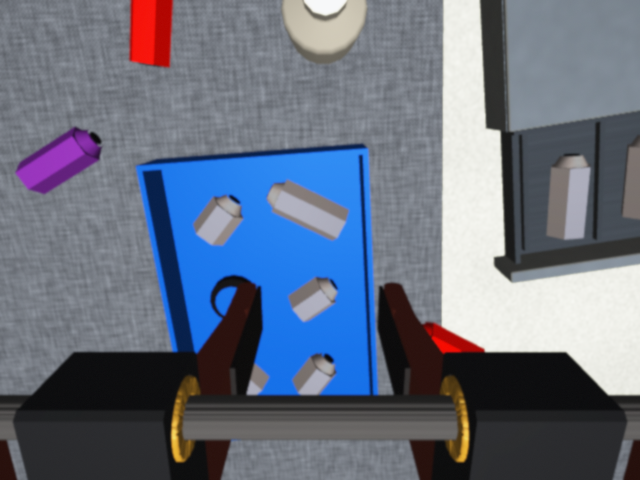

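The bin view shows the long nut at (307,209) with its cone end up-left, clear of the walls. The base of the bottle is at (323,62).

```bash
python3 -c "
from h import *
go(577,324,170,60.5)
c=snap('wrist')
print(ray(c,[(323,62)],0).round(),ray(c,[(366,15),(283,12)],60).round())"
```

```text
pos [576.9 311.1 195.6] yaw -2.9 shift cm [-0.06 -1.29  2.55] turn -63.4 full [  0.2  -0.1 -63.4] w 48.4 t 8.5 j6 2.1
[[688. 303.   0.]] [[709. 276.  60.]
 [713. 327.  60.]]
```

Call:
carry_out(
  deltas=[
    {"grip": 0.05, "travel": [0, -1.2, 0.5], "rot": [0, 0, -8]},
    {"grip": 0.05, "travel": [0, 0, 0.5], "rot": [0, 0, -8]},
    {"grip": 0.05, "travel": [0, 0, 0.5], "rot": [0, 0, -8]},
    {"grip": 0.05, "travel": [0, 0, 0], "rot": [0, 0, -8]},
    {"grip": 0.05, "travel": [0, 0, 0], "rot": [0, 0, -8]},
    {"grip": 0.05, "travel": [0, 0, 0], "rot": [0, 0, -8]},
    {"grip": 0.05, "travel": [0, 0, 0], "rot": [0, 0, -8]},
    {"grip": 0.05, "travel": [0, 0, 0], "rot": [0, 0, -7.5]},
    {"grip": 0.05, "travel": [0, 0, 0], "rot": [0, 0, 0]},
    {"grip": 0.05, "travel": [0, 0, 0], "rot": [0, 0, 0]},
  ],
)

```text
clock: 9.55
position: [578.5, 323.4, 182.0]
orientation: [2.714, 1.578, 0.007]
ft_force: [0.2, -0.1, -0.5]
grip_width: 45.9
gripper_force: 0.0
```

```bash
python3 -c "
from h import *
go(577,324,13,60.5)"
```

```text
pos [578.5 323.4 182. ] yaw 60.3 shift cm [-0.06 -0.23 16.9 ] turn -0.2 full [ 0.3 -0.1 -0.2] w 45.9 t 9.6 j6 1.01
```

Call:
carry_out(
  deltas=[
    {"grip": 0.05, "travel": [-0.1, -0.2, 4], "rot": [0, 0, 0]},
    {"grip": 0.05, "travel": [0, 0, 4], "rot": [0, 0, 0]},
    {"grip": 0.05, "travel": [0, 0, 4], "rot": [0, 0, 0]},
    {"grip": 0.05, "travel": [0, 0, 2.5], "rot": [0, 0, 0]},
    {"grip": 0.05, "travel": [0, 0, 1.6], "rot": [0, 0, 0]},
    {"grip": 0.05, "travel": [0, 0, 0.7], "rot": [0, 0, 0]},
    {"grip": 0.05, "travel": [0, 0, 0], "rot": [0, 0, 0]},
    {"grip": -0.6, "travel": [0, 0, 0], "rot": [0, 0, 0]},
    {"grip": -0.6, "travel": [0, 0, 0], "rot": [0, 0, 0]},
    {"grip": -0.6, "travel": [0, 0, 0], "rot": [0, 0, 0]},
    {"grip": -0.6, "travel": [0, 0, 0], "rot": [0, 0, 0]},
    {"grip": -0.6, "travel": [0, 0, 0], "rot": [0, 0, 0]},
  ],
  grip_force=30,
)

```text
clock: 10.75
position: [577.8, 325.4, 15.4]
orientation: [2.709, 1.585, 0.011]
ft_force: [-0.2, -1.5, 6.5]
grip_width: 28.2
gripper_force: 30.0
```

Call:
carry_out(
  deltas=[
    {"grip": -0.6, "travel": [0, 0, -1], "rot": [0, 0, 0]},
    {"grip": -0.6, "travel": [0, 0, -2], "rot": [0, 0, 0]},
    {"grip": -0.6, "travel": [0, 0, -4], "rot": [0, 0, 0]},
    {"grip": -0.6, "travel": [0, 0, -5], "rot": [0, 0, 0]},
    {"grip": -0.6, "travel": [0, 0, -4], "rot": [0, 0, 0]},
    {"grip": -0.6, "travel": [0, 0, 0], "rot": [0, 0, 0]},
    {"grip": -0.6, "travel": [0, 0, 0], "rot": [0, 0, 0]},
  ],
)

```text
clock: 11.45
position: [576.1, 324.9, 175.1]
orientation: [2.71, 1.585, 0.01]
ft_force: [0.8, -0.2, -2.7]
grip_width: 28.8
gripper_force: 30.0
```

```bash
python3 -c "
from h import *
go(597,-62.5,160,6)
c=snap('wrist','w5.png')"
```

```text
pos [576.1 324.9 175.1] yaw 60.6 shift cm [-32.75  20.81   1.48] turn 54.6 full [ 0.2 -0.4 54.6] w 28.8 t 11.4 j6 1.01
```

View pics/w5.png

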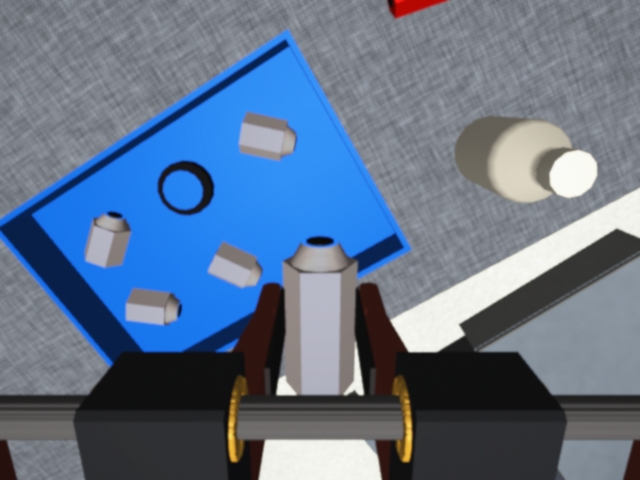

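The long nut is gripped straight at (320,320), cone forward. Everything else is still in the bin, and the bottle has not moved.

Call:
carry_out(
  deltas=[
    {"grip": -0.6, "travel": [-4.1, 2.6, 0], "rot": [0, 0, 0]},
    {"grip": -0.6, "travel": [-4.1, 2.6, 0], "rot": [0, 0, 0]},
    {"grip": -0.6, "travel": [-4.1, 2.6, 0], "rot": [0, 0, 0]},
    {"grip": -0.6, "travel": [-4.1, 2.6, 0], "rot": [0, 0, 0]},
    {"grip": -0.6, "travel": [-4.1, 2.6, 0], "rot": [0, 0, 0]},
    {"grip": -0.6, "travel": [-4.1, 2.6, 0], "rot": [0, 0, 0]},
    {"grip": -0.6, "travel": [-4.1, 2.6, 0], "rot": [0, 0, 0]},
    {"grip": -0.6, "travel": [-4.1, 2.6, 0], "rot": [0, 0, 0]},
    {"grip": -0.6, "travel": [0, 0, 0], "rot": [0, 0, 7.8]},
    {"grip": -0.6, "travel": [0, 0, 0], "rot": [0, 0, 7.8]},
    {"grip": -0.6, "travel": [0, 0, 0], "rot": [0, 0, 7.8]},
    {"grip": -0.6, "travel": [0, 0, 0], "rot": [0, 0, 7.8]},
  ],
)

```text
clock: 12.7
position: [594.7, -63.1, 171.4]
orientation: [-3.04, -0.789, -0.001]
ft_force: [0.4, 0.8, -1.8]
grip_width: 28.6
gripper_force: 30.0
```

Call:
carry_out(
  deltas=[
    {"grip": -0.6, "travel": [0, 0, 0], "rot": [0, 0, 7.8]},
    {"grip": -0.6, "travel": [0, 0, 0], "rot": [0, 0, 7.8]},
    {"grip": -0.6, "travel": [0, 0, 0], "rot": [0, 0, 7.8]},
    {"grip": -0.6, "travel": [0, 0, 2], "rot": [0, 0, 0]},
    {"grip": -0.6, "travel": [0, 0, 0], "rot": [0, 0, 0]},
    {"grip": -0.6, "travel": [0, 0, 0], "rot": [0, 0, 0]},
  ],
)

```text
clock: 13.3
position: [595.2, -62.8, 152.2]
orientation: [-3.137, -0.166, -0.002]
ft_force: [0.1, -0.6, -2.2]
grip_width: 28.5
gripper_force: 30.0
```

```bash
python3 -c "
from h import *
go(600,-63,90,6)"
```

```text
pos [595.2 -62.8 152.2] yaw 6.1 shift cm [0.47 0.08 6.22] turn 0.1 full [-0.  -0.1  0.1] w 28.5 t 13.3 j6 1.34
```

Call:
carry_out(
  deltas=[
    {"grip": -0.6, "travel": [0.4, 0, 4], "rot": [0, 0, 0]},
    {"grip": -0.6, "travel": [0, 0, 4], "rot": [0, 0, 0]},
    {"grip": -0.6, "travel": [0, 0, 3], "rot": [0, 0, 0]},
    {"grip": -0.6, "travel": [0, 0, 1.5], "rot": [0, 0, 0]},
    {"grip": -0.6, "travel": [0, 0, 0.6], "rot": [0, 0, 0]},
    {"grip": -0.6, "travel": [0, 0, 0.2], "rot": [0, 0, 0]},
    {"grip": -0.6, "travel": [0, 0, 0], "rot": [0, 0, 0]},
    {"grip": -0.6, "travel": [0, 0, 0], "rot": [0, 0, 0]},
  ],
)

```text
clock: 14.1
position: [602.4, -62.7, 22.5]
orientation: [3.137, 0.166, 0.012]
ft_force: [-0.4, 0.8, -2.3]
grip_width: 28.6
gripper_force: 30.0
```

Still about 3 mm above the floor, so I'll lower it the rest of the way and then release.

Call:
carry_out(
  deltas=[
    {"grip": -0.6, "travel": [0, 0, 0.2], "rot": [0, 0, 0]},
    {"grip": -0.6, "travel": [0, 0, 0.1], "rot": [0, 0, 0]},
    {"grip": -0.6, "travel": [0, 0, 0], "rot": [0, 0, 0]},
    {"grip": -0.6, "travel": [0, 0, 0], "rot": [0, 0, 0]},
    {"grip": -0.2, "travel": [0, 0, 0], "rot": [0, 0, 0]},
    {"grip": -0.1, "travel": [0, 0, 0], "rot": [0, 0, 0]},
    {"grip": 0, "travel": [0, 0, 0], "rot": [0, 0, 0]},
    {"grip": 0, "travel": [0, 0, 0], "rot": [0, 0, 0]},
    {"grip": 0, "travel": [0, 0, 0], "rot": [0, 0, 0]},
    {"grip": 0, "travel": [0, 0, 0], "rot": [0, 0, 0]},
  ],
)

```text
clock: 15.1
position: [601.3, -62.5, 17.9]
orientation: [3.137, 0.166, 0.008]
ft_force: [0.5, 0.6, -0.2]
grip_width: 43.8
gripper_force: 0.0
```

Call:
carry_out(
  deltas=[
    {"grip": 0, "travel": [0, 0, -2], "rot": [0, 0, 0]},
    {"grip": 0, "travel": [0, 0, -4], "rot": [0, 0, 0]},
    {"grip": 0, "travel": [0, 0, -4], "rot": [0, 0, 0]},
    {"grip": -1, "travel": [-4.8, 0, -1], "rot": [0, 0, 0]},
    {"grip": -1, "travel": [-4.8, 0, 0], "rot": [0, 0, 0]},
    {"grip": -1, "travel": [-4.8, 0, 0], "rot": [0, 0, 0]},
    {"grip": -1, "travel": [0, 0, 0], "rot": [0, 0, 0]},
    {"grip": -1, "travel": [0, 0, 0], "rot": [0, 0, 0]},
  ],
)

```text
clock: 15.9
position: [457.3, -77.9, 127.6]
orientation: [3.137, 0.164, 0.009]
ft_force: [0.5, 0.6, 1.1]
grip_width: 7.2
gripper_force: 0.0
```

```bash
python3 -c "
from h import *
go(505,17.5,25,6)
c=snap('wrist','w6.png')
hsv=cv2.cvtColor(c['frame'],cv2.COLOR_RGB2HSV)
m=((hsv[...,2]>130)&(hsv[...,1]<60)).astype(np.uint8)*255
for k in cv2.findContours(m,cv2.RETR_EXTERNAL,cv2.CHAIN_APPROX_NONE)[0]:
    if 400<cv2.contourArea(k)<20000:
        r=cv2.minAreaRect(ray(c,k[:,0],34)[:,:2].astype(np.float32));print(k.mean(0).round(),[np.round(v,1) for v in r])
"
```

```text
pos [457.3 -77.9 127.6] yaw 6.0 shift cm [ 5.69 -8.99 10.29] turn -0.0 full [ 0.  -0.3 -0. ] w 7.2 t 15.9 j6 1.27
```

View pics/w6.png

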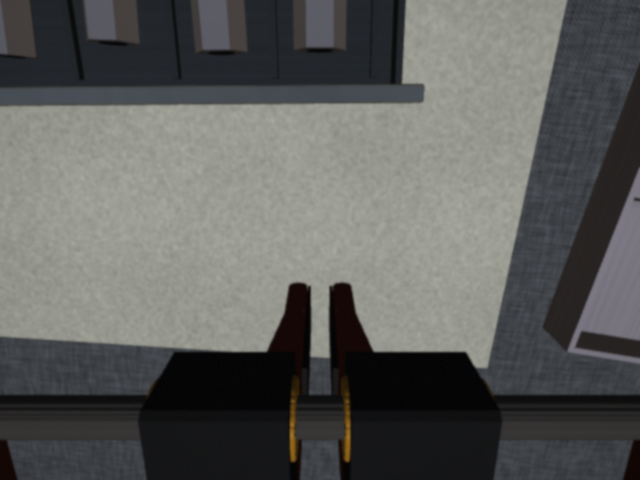

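The long nut lies flat and lengthwise in the last compartment, centred at (320,20) and clear of the fingers. Next I'll check it from the top and move behind the drawer front.

Call:
carry_out(
  deltas=[
    {"grip": -1, "travel": [1.5, -4.5, 0], "rot": [0, 0, 0]},
    {"grip": -1, "travel": [1.5, -4.5, 0], "rot": [0, 0, 0]},
    {"grip": -1, "travel": [1.5, 0, 4], "rot": [0, 0, 0]},
    {"grip": -1, "travel": [0, 0, 4], "rot": [0, 0, 0]},
    {"grip": -1, "travel": [0, 0, 2], "rot": [0, 0, 0]},
    {"grip": -1, "travel": [0, 0, 0], "rot": [0, 0, 0]},
    {"grip": -1, "travel": [0, 0, 0], "rot": [0, 0, 0]},
  ],
)

```text
clock: 16.65
position: [494.6, 16.8, 27.3]
orientation: [3.137, 0.166, 0.008]
ft_force: [0.6, 0.4, 0.8]
grip_width: 0.6
gripper_force: 0.0
```

```bash
python3 -c "
from h import *
go(632,31,25,6)
c=snap('top','t7.png');g=cv2.cvtColor(c['frame'],cv2.COLOR_RGB2HSV)[...,2]
q=np.zeros(g.shape,np.uint8);q[215:258,275:384]=(g[215:258,275:384]>105)*255
for k in cv2.findContours(q,0,1)[0]:
    if cv2.contourArea(k)>40:
        r=cv2.minAreaRect(ray(c,k[:,0],30)[:,:2].astype(np.float32));print([np.round(v,1) for v in r])
"
```

```text
pos [494.6  16.8  27.3] yaw 6.1 shift cm [13.82  0.04  0.31] turn 0.1 full [ 0.  -0.3  0.1] w 0.6 t 16.6 j6 1.47
[array([578.9, 114.9]), array([64.9, 30.4]), np.float64(0.4)]
[array([589.3,  -2.2]), array([189.6,  86.4]), np.float64(89.7)]
[array([643., 114.]), array([85.6,  9.8]), np.float64(89.7)]
```

Call:
carry_out(
  deltas=[
    {"grip": -1, "travel": [1.5, 0, 0], "rot": [0, 0, 0]},
    {"grip": -1, "travel": [1, 0, 0], "rot": [0, 0, 0]},
    {"grip": -1, "travel": [1, 0, 0], "rot": [0, 0, 0]},
    {"grip": -1, "travel": [1, 0, 0], "rot": [0, 0, 0]},
    {"grip": -1, "travel": [1, 0, 0], "rot": [0, 0, 0]},
    {"grip": -1, "travel": [1, 0, 0], "rot": [0, 0, 0]},
    {"grip": -1, "travel": [1, 0, 0], "rot": [0, 0, 0]},
    {"grip": -1, "travel": [1, 0, 0], "rot": [0, 0, 0]},
    {"grip": -1, "travel": [1, 0, 0], "rot": [0, 0, 0]},
    {"grip": -1, "travel": [1, 0, 0], "rot": [0, 0, 0]},
    {"grip": -1, "travel": [1, 0, 0], "rot": [0, 0, 0]},
    {"grip": -1, "travel": [0.5, 0, 0], "rot": [0, 0, 0]},
  ],
)

```text
clock: 17.9
position: [614.0, 29.4, 28.0]
orientation: [3.137, 0.166, 0.01]
ft_force: [-3.2, 0.1, 1.0]
grip_width: 0.1
gripper_force: 1.3
```

Call:
carry_out(
  deltas=[
    {"grip": -1, "travel": [0.5, 0, 0], "rot": [0, 0, 0]},
    {"grip": -1, "travel": [0.5, 0, 0], "rot": [0, 0, 0]},
    {"grip": -1, "travel": [0, 0, 0], "rot": [0, 0, 0]},
  ],
)

```text
clock: 18.2
position: [623.8, 30.2, 28.2]
orientation: [3.137, 0.166, 0.011]
ft_force: [0.3, -0.0, -0.0]
grip_width: 0.3
gripper_force: 0.0
```

Call:
carry_out(
  deltas=[
    {"grip": -1, "travel": [0.4, 0, 0], "rot": [0, 0, 0]},
    {"grip": -1, "travel": [0.4, 0, 0], "rot": [0, 0, 0]},
  ],
)

```text
clock: 18.4
position: [626.5, 30.5, 27.8]
orientation: [3.137, 0.166, -0.006]
ft_force: [-22.7, -2.9, 18.2]
grip_width: 0.5
gripper_force: 11.3
```

Call:
carry_out(
  deltas=[
    {"grip": -1, "travel": [0.3, 0, 0], "rot": [0, 0, 0]},
    {"grip": -1, "travel": [0, 0, 0], "rot": [0, 0, 0]},
  ],
)

```text
clock: 18.6
position: [626.5, 30.6, 27.6]
orientation: [3.137, 0.166, -0.015]
ft_force: [-23.1, -2.6, 18.0]
grip_width: 0.4
gripper_force: 11.6
```

The drawer has reached its stop. I'll back off and check.

Call:
carry_out(
  deltas=[
    {"grip": -1, "travel": [-1, 0, 0], "rot": [0, 0, 0]},
    {"grip": -1, "travel": [-3, 0, 0], "rot": [0, 0, 0]},
    {"grip": -1, "travel": [-4, 0, 0], "rot": [0, 0, 0]},
    {"grip": -1, "travel": [-4, 0, -4], "rot": [0, 0, 0]},
    {"grip": -1, "travel": [-3, 0, -4], "rot": [0, 0, 0]},
    {"grip": -1, "travel": [0, 5, -1], "rot": [0, 0, 0]},
    {"grip": -1, "travel": [0, 5, 0], "rot": [0, 0, 0]},
    {"grip": -1, "travel": [0, 5, 0], "rot": [0, 0, 0]},
    {"grip": -1, "travel": [0, 5, 0], "rot": [0, 0, 0]},
    {"grip": -1, "travel": [0, 5, 0], "rot": [0, 0, 0]},
    {"grip": -1, "travel": [0, 0, 0], "rot": [0, 0, 0]},
    {"grip": -1, "travel": [0, 0, 0], "rot": [0, 0, 0]},
  ],
)

```text
clock: 19.8
position: [515.0, -232.8, 112.8]
orientation: [3.137, 0.161, 0.01]
ft_force: [-0.7, 0.4, 0.8]
grip_width: 0.1
gripper_force: 0.0
```

```bash
python3 -c "
from h import *
go(500,-200,130,6)
c=snap('top','t8.png');print(ray(c,[(267,222),(387,208)],41).round())
im=cv2.imread('pics/t8.png');cv2.imwrite('pics/t8c.png',im[130:340,140:540].repeat(2,0).repeat(2,1))"
```

```text
pos [ 515.  -232.8  112.8] yaw 5.9 shift cm [-1.15 -3.42 -1.73] turn -0.1 full [ 0.1 -0.4 -0.1] w 0.1 t 19.8 j6 1.02
[[ 628.  174.   41.]
 [ 661. -108.   41.]]
```

View pics/t8c.png

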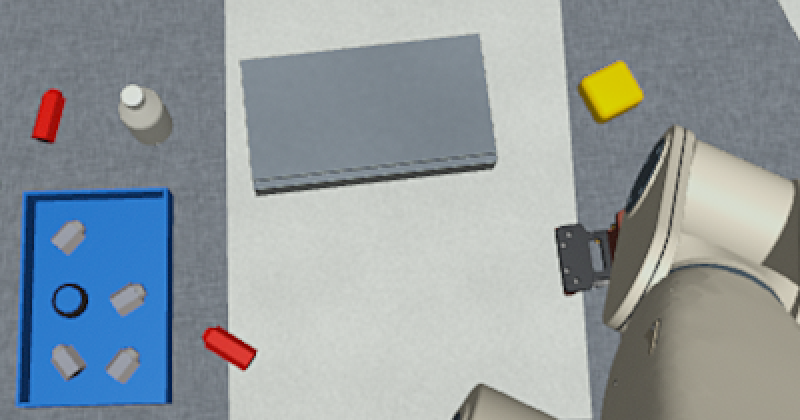

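The drawer front sits flush against the housing along (255,185)–(495,160). The bin, bottle and tape have not moved, and the arm is clear.

```bash
python3 -c "
from rig import sign_off
print(sign_off())"
```

```text
the job is handed in; nothing more can be done
None
```

The job is handed in at about 20 s of the 67 s allowed, with no verdict returned: the short nut is in the far tray pocket with the other short one, the long nut was laid flat in the freed compartment, and the drawer was pushed to its stop.

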